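# Lift a coverslip rack out of a deep staining tank with the picker

### The job

Take the yellow-handled picker from its stand, hook it under the wire bail of the orange coverslip rack deep in the staining tank and lift the rack out. Stand it on its base inside the green drain tray, unhook, and hang the picker back in its stand. Leave the blue rack alone and do not touch either rack with the gripper.

Things in the scene. Friction and masses are not known exactly. Their poses are not given: they have to be found in the camera images.
- picker: Upright picker 188 mm tall. Origin: hook underside, on handle axis; z up. Yellow handle 16x16 mm, faces square to x, y, z 121-185 mm (grip at 155). Disc d 66 mm, z 115-121. Two steel prongs (y -10, +10; 5.6 mm thick) drop from the disc at x -11, run to +x at z 0-6, lip at x +10, top z 12: a 15 mm channel about x = 0. Hook spans x -14..13, y -13..13. Its stand is told under drain_tray.
- rack_orange: Orange coverslip rack, the one to fetch, 0.06 kg, in either well of the tank (told under rack_blue). Origin: centre of underside. Solid base 50 (x) x 54 (y) x 20 mm high; above it a steel wire bail: bar along y at x = 0, centre 50 mm up, 5 mm thick, on upright wires at y -24 and +24 mm, open to both x sides. Same either way round.
- rack_blue: Blue rack, same shape, origin likewise; stays in the other well. The fixed clear tank with grey rims has two wells side by side along y, centres 70 mm apart, 4 mm wall between. Each well is inside 96 mm along its rack's x, 66 mm along y; floor 6 mm, rim 130 mm above the worktop. Each rack starts within 3 mm of its well's centre, square to it within 3 degrees.
- drain_tray: Fixed green tray 158 (x) x 138 (y) x 12 mm, walls 4 mm, floor 4 mm above the worktop; origin: centre of underside. Picker stand (fixed, not listed): open square aluminium tube, inside 44, outside 52, rim 125 mm above the worktop, on a dark 100 mm plate; at the start the picker hangs in it by its disc, centred, square to it, origin 10 mm above the worktop.
Mind the look-alikes: they are no part of the job. Of the things that look like the drain_tray, the larger one is meant.

How it is judged:
By the outcome, as a careful person would: the job done as asked, in the order asked, and still so for the second after the job is handed in, with the robot touching nothing.
It also fails if it takes over 67 s, if anything falls off the work surface, if the arm or the gripper's body presses on something with over 40 N, if the wrist force passes 120 N, or if a joint passes its speed limit or range.

### The arm

A 6-joint arm with a two-finger parallel gripper is mounted at the origin on a cart in front of the work surface, level with it; the furniture and walls round the work are solid. World frame = base frame: x ahead of the robot, y to its left, z up, the work surface at z = 0. Lengths are in mm, angles in degrees, forces in N, time in s.
With the tool pointing down it reaches from about 350 to 850 mm from the base axis. Payload 8.1 kg.
Tool frame: the origin (TCP) lies at the very end of the fingers, on their centre line; the grasp point (between the pads) lies 19 mm behind it; z points along the fingers, y is the line along which they close (so a half turn about z gives the same grasp; the last joint's range is limited). The gripper opens to 85 mm and grips with 20 to 120 N. Pads are 22 mm wide; open, the fingers measure 114 mm over their backs; the gripper's body (76 mm by 85 mm) begins 54 mm behind the grasp point. The pads swing forward as they close: fully open they stand 13 mm farther back than shut.
Start: joints at [-69.809, 7.471, 85.268, -0, 87.261, -4.893], TCP at [254.389, -543.408, 231.292] pointing down, gripper open.
Joint ranges: [-169.43, 169.43], [-51.17, 129.36], [1.28, 143.12], [-76.62, 256.62], [0, 156.53], [-152.29, 152.29]. Speed limits (degrees/s): [136.94, 136.94, 159.86, 180, 180, 180].

### API

Orientations are given as [roll, pitch, yaw] about the fixed x, y, z axes, in that order (R = Rz(yaw) Ry(pitch) Rx(roll)).
In Python, from bench import sense, eyes, job, models gives the robot as it stands. The module is installed in compiled form; this text tells all that it offers.
- The arm moves only by the tool apply_moves, never from a script. Its argument "rows" is a list of rows, each a list of 6 numbers: the shift along the tool's x, y, z in mm, then the turn, a rotation vector about the tool's x, y, z in rad. In form: [[dx, dy, dz, rx, ry, rz], ...]. A call has exactly 5 rows; each row shifts and turns the commanded pose from where the row before left it, along the tool's axes as they then stand; what a row does not reach is not made up. A row lasts 1/8 s, in which the tool goes at most 62.5 mm and 10.7 degrees, less where a joint would pass 70% of its speed; a pose out of reach is approached as far as the arm can. A call is refused whole if a number of a shift passes 62.5 or a number of a turn 0.188, either way. A call with a gripper value outside its range is refused whole. "fingers" is the finger opening in mm, from 0 to 85.4, set as the call begins (left out, the last holds). The fingers move at their own pace and stop on an object; "grip_force" is the grip in N (left out, the last holds). Time passes only in rows, so rows that do not move let the fingers close, or fill a call up. It gives the time, the measured TCP pose, the force, the opening and the grip force at its end, in the units of the state.
- sense(): the state, without advancing time (a new reading comes with each control period).
- eyes.snapshot(name): name is "side" or "top"; returns (picture, depth): 480x640x3 uint8, red, green, blue; 480x640 float32, mm along the optical axis (not along the pixel's ray), 0 where there is no reading.
- eyes.get_calibration(name): a dict with "intrinsics" (3x3 intrinsics, pixels), "D" ([k1, k2, p1, p2, k3] as OpenCV has them; the pictures are not rectified), "R" (3x3) and "t" (3): a world point X has camera coordinates R X + t. Camera axes: x right, y down, z forward; pixel columns grow to the right and rows downward; lengths in mm; the calibration is good to about 2 mm. A picture is of the moment at which its call begins. get_calibration takes no time and is no camera call.
- job.hand_in(): hands the job in; it is judged then, once.
Trained networks look in the newest picture that a camera, given by its name, has taken for a name from the list of things; names that differ only in an ending like _2 or _b are one class to them, and where a whole thing is asked for, a point or a joint stands for the part that bears it (a point fixed in the world has none). Each returns a list of dicts, best first, with "confidence" (0 to 1); they miss things now and then, are a little off and sometimes report something else, mostly with a low value. They report only what shows in the picture. A call takes as long as a camera call. They do not tell look-alikes from the thing itself.
- models.boxes_of(name, camera): "xyz" ([x, y, z] in mm, in world coordinates, good to about 4 mm: the middle of the surface that is visible of it).
- models.cut_out(name, camera): "pixels" (480x640 bool, what is visible of it).
- models.place_of(name, camera): "xyz" ([x, y, z] in mm, in world coordinates, good to about 4 mm: a listed point, or the origin of a listed thing).
The state is a dict: "time": time; "joint_pos": joint angles; "qd": joint speeds; "joint_efforts": joint torques, N m; "tool_pos": TCP position; "tcp_rot": TCP orientation; "ft_force": force on the tool from outside, world axes, zero at the start; "wrist_torque": the same for the moment, N m; "finger_gap": finger opening in mm; "grip_force": force on a finger pad.
Only numpy, scipy, OpenCV 4.12 (cv2) and the standard library are available. Lean on these libraries where they do the work, as an engineer would, in place of code of your own. Each camera call takes 0.05 s, during which the arm holds its last target. There are 200 camera calls.

## Working session

There is one attempt and no reset: what is moved stays moved. The work goes in short steps, Python scripts to look and compute and a tool call to move; the robot and the scene stay as the last step left them, time stands still between calls to the robot, and variables do not carry over. Pictures are saved under pics/ and viewed, at most 12 in all, crops included, and the job is handed in when it is done.

Besides the shell and the picture viewer there is one more tool, called after "Call:" in YAML: its name, and indented under it one key for each argument. apply_moves: Moves the arm, as the interface text tells. Its arguments: {"type":"object","properties":{"rows":{"type":"array"},"fingers":{"type":"number"},"grip_force":{"type":"number"}},"required":["rows"]}

```bash
mkdir -p pics; cat > h.py <<'E'
import numpy as np, cv2
from bench import sense, eyes, job, models
def world(cam, depth, mask):
    c=eyes.get_calibration(cam); K=np.array(c["intrinsics"],float);D=np.array(c["D"],float)
    v,u=np.nonzero(mask&(depth>0)); 
    if len(u)==0: return np.zeros((0,3))
    p=cv2.undistortPoints(np.stack([u,v],1).astype(float)[:,None],K,D)[:,0]
    z=depth[v,u].astype(float); X=np.c_[p*z[:,None],z]
    return (X-np.array(c["t"]).ravel())@np.array(c["R"])
def proj(cam,P):
    c=eyes.get_calibration(cam)
    return cv2.projectPoints(np.array(P,float).reshape(-1,3),cv2.Rodrigues(np.array(c["R"],float))[0],np.array(c["t"],float),np.array(c["intrinsics"],float),np.array(c["D"],float))[0][:,0]
E
python3 - <<'E'
from h import *
s=sense(); print(s["time"],s["tool_pos"],s["tcp_rot"],s["finger_gap"])
for c in("top","side"):
    im,d=eyes.snapshot(c); cv2.imwrite(f"pics/{c}0.png",im[...,::-1]); np.savez(f"pics/{c}0.npz",im=im,d=d)
    k=eyes.get_calibration(c); print(c,-np.array(k["R"]).T@np.array(k["t"]))
    for n in("picker","rack_orange","rack_blue","drain_tray"):
        for r in models.place_of(n,c): print(n,np.round(r["xyz"]),round(r["confidence"],2),proj(c,r["xyz"]).round())
E
```

```text
0.0 [ 254.20834434 -542.87417941  230.23911635] [-1.79894863e+02 -8.39823297e-03  2.50876232e+01] 85.59824901478939
top [ 234.82766386 -167.04219975 1528.44567915]
picker [494. 232.  10.] 0.9 [[161. 273.]]
rack_orange [524.  57.  12.] 0.77 [[222. 255.]]
rack_blue [524. -13.   9.] 0.75 [[246. 252.]]
drain_tray [ 517. -687.    3.] 0.87 [[479. 227.]]
drain_tray [ 486. -288.    2.] 0.85 [[344. 254.]]
side [457.59759229 807.81081922 829.54860104]
drain_tray [ 514. -685.    5.] 0.86 [[331. 166.]]
drain_tray [ 488. -292.    1.] 0.6 [[333. 235.]]
```

View pics/top0.png

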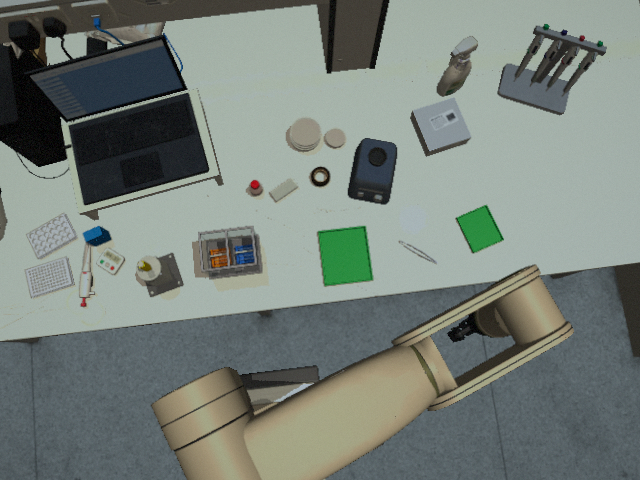

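View pics/side0.png

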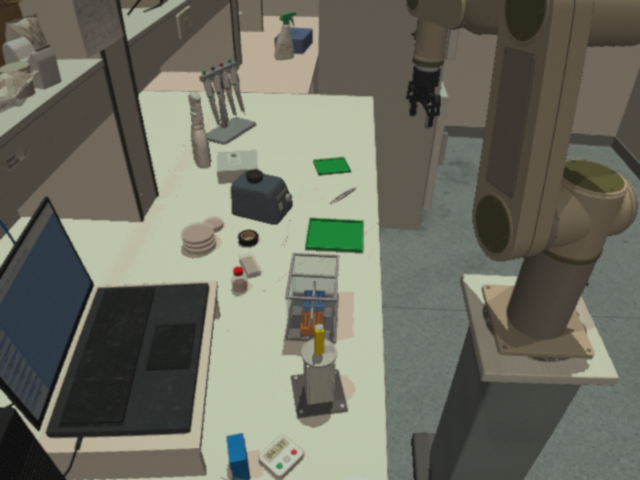

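The green trays sit at (345,255) and (480,229). The one at (345,255) is clearly larger in both views, so I take it as the drain tray. Next I measure everything and make an enlarged crop to confirm.

```bash
python3 - <<'E'
from h import *
R={}
for c in("top","side"):
    f=np.load(f"pics/{c}0.npz"); im,d=f["im"],f["d"]
    hsv=cv2.cvtColor(im,cv2.COLOR_RGB2HSV); H,S,V=[hsv[...,i].astype(int) for i in range(3)]
    full=world(c,d,np.ones(d.shape,bool)); 
    W=np.full(d.shape+(3,),np.nan); W[d>0]=full
    def rect(n,m,f=lambda P:P):
        P=W[m&(d>0)]; 
        if len(P)<4: print(c,n,len(P));return
        r=cv2.minAreaRect(P[:,:2].astype(np.float32)); print(c,n,len(P),"rect",np.round(r[0],1),np.round(r[1],1),round(r[2],1),"z",np.percentile(P[:,2],[5,50,95]).round(),"med",np.median(P,0).round(1))
    g=(H>50)&(H<75)&(S>150)
    n,l,st,_=cv2.connectedComponentsWithStats(g.astype(np.uint8))
    for i in range(1,n):
        if st[i,4]>200: rect("green",l==i)
    X,Y,Z=W[...,0],W[...,1],W[...,2]
    near=(abs(X-494)<70)&(abs(Y-232)<70)
    rect("yellow",(H>20)&(H<35)&(S>120)&near&(Z>100))
    rect("ytop",near&(Z>180)&(Z<210))
    rect("disc",near&(Z>118)&(Z<140))
    rect("plate",near&(V<110)&(Z>-6)&(Z<15)&(abs(X-494)<75))
    t=(X>440)&(X<600)&(Y>-70)&(Y<115)
    rect("rim",t&(Z>120)&(Z<140))
    o=(H<15)&(S>150)&t; rect("orange",o&(Z>15)&(Z<35))
    b=(H>100)&(H<125)&(S>140)&t; rect("blue",b&(Z>15)&(Z<35))
    rect("bars",t&(Z>45)&(Z<65))
im=cv2.imread("pics/top0.png"); 
a=cv2.resize(im[215:305,130:270],None,fx=5,fy=5,interpolation=cv2.INTER_CUBIC)
cv2.imwrite("pics/c1.png",a)
b=cv2.resize(im[195:295,310:510],None,fx=4,fy=4,interpolation=cv2.INTER_CUBIC)
cv2.imwrite("pics/c2.png",b)
E
```

```text
top green 1246 rect [ 513.5 -686.1] [111.3 100.1] 16.3 z [-4.  2.  9.] med [ 513.8 -687.4    2.1]
top green 2556 rect [ 482.2 -289.8] [134.9 156.1] 90.0 z [-2.  3. 11.] med [ 482.5 -289.9    3.4]
top yellow 68 rect [488.9 239.3] [14.7 33.1] 10.2 z [133. 170. 194.] med [486.5 226.8 170.5]
top ytop 44 rect [490.5 231.9] [14.3 16.9] 14.9 z [187. 194. 201.] med [489.4 230.5 194.2]
top disc 395 rect [490.  233.4] [63.  62.6] 20.2 z [124. 131. 136.] med [485.5 227.3 130.6]
top plate 614 rect [489.9 235. ] [ 99.1 103.5] 14.1 z [-1.  5. 11.] med [468.5 210.4   5.4]
top rim 547 rect [517.8  23.5] [108.1 147.2] 0.3 z [123. 128. 134.] med [518.1  23.  128.5]
top orange 62 rect [516.7  64.6] [48.2 42.9] 1.7 z [15. 20. 28.] med [520.3  71.5  20.1]
top blue 89 rect [518.4  -7.9] [45.1 50. ] 90.0 z [16. 21. 29.] med [513.6   1.1  21.1]
top bars 276 rect [515.8  22.7] [103.5 144. ] 0.3 z [47. 56. 64.] med [518.   21.6  56.5]
side green 400 rect [ 514.  -683.4] [110.7 103.4] 16.4 z [ 2.  6. 10.] med [ 514.2 -685.     5.6]
side green 1597 rect [ 484.9 -288.1] [150.1 143.2] 0.1 z [ 3.  6. 11.] med [ 484.3 -287.9    5.5]
side yellow 230 rect [494.4 239.3] [11.8 19.7] 69.7 z [137. 169. 195.] med [491.9 241.3 169.1]
side ytop 125 rect [492.2 236.1] [16.1 18.2] 13.6 z [181. 193. 199.] med [492.4 240.  192.9]
side disc 773 rect [492.5 235.6] [64.2 66. ] 6.1 z [124. 132. 135.] med [491.5 242.9 131.9]
side plate 1229 rect [492.3 235.5] [ 98.  100.3] 13.6 z [ 4.  7. 10.] med [495.5 259.1   6.6]
side rim 936 rect [519.9  25.4] [152.  106.3] 90.0 z [121. 129. 132.] med [520.7  27.3 129.5]
side orange 42 rect [525.9  97. ] [23.9  5. ] 8.4 z [23. 28. 33.] med [527.1  96.4  28.4]
side blue 0
side bars 288 rect [502.2  83.4] [128.8  60.8] 35.9 z [46. 56. 64.] med [522.6  96.7  56.2]
```

View pics/c1.png

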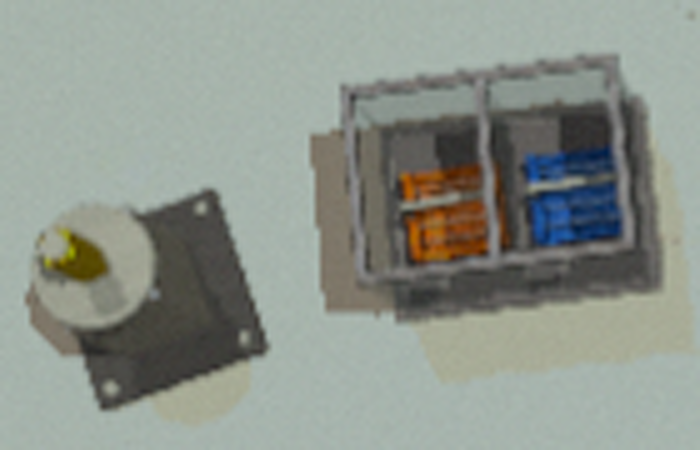

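View pics/c2.png

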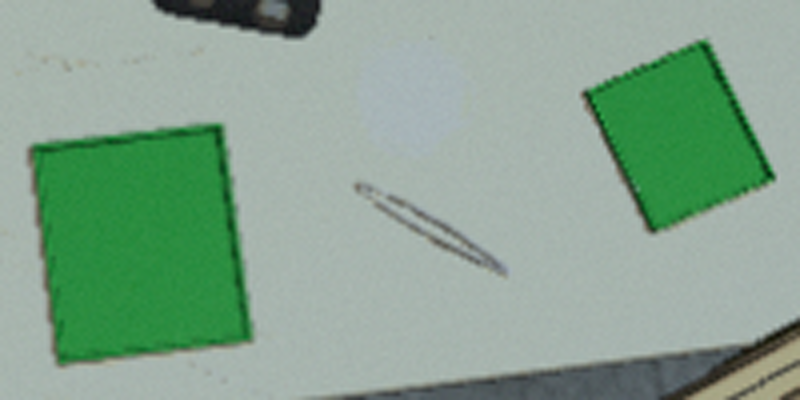

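The crops confirm it: the large tray is at left (141,245) in the crop, about 158x138 mm. Orange is in the left well (450,215), blue in the right, and the picker is in its stand at (70,250). Now I plan the approach.

```bash
cat >> h.py <<'E'
from scipy.spatial.transform import Rotation as Ro
def rows(p0,yaw0,p1,yaw1,n):
    "tool-down moves; prints rows"
    p0,p1=np.array(p0,float),np.array(p1,float); out=[]
    R=Ro.from_euler("xyz",[180,0,yaw0],degrees=True); Rn=Ro.from_euler("xyz",[180,0,yaw1],degrees=True)
    p=p0.copy()
    for i in range(n):
        w=p0+(p1-p0)*(i+1)/n
        d=R.inv().apply(w-p).round(1); dy=-np.radians(yaw1-yaw0)/n
        r=round(dy,4); p=p+R.apply(d); R=R*Ro.from_rotvec([0,0,r])
        out.append([*[float(x) for x in d],0,0,r])
    for i in range(0,n,5): print(out[i:i+5])
    print("end",p.round(1),R.as_euler("xyz",degrees=True).round(2))
E
python3 - <<'E'
from h import *
rows([254.4,-543.4,231.3],25.09,[491.5,234,231.3],104,15)
# orange bar / base from top image at known height
c="top";f=np.load("pics/top0.npz");im=f["im"]
k=eyes.get_calibration(c);K=np.array(k["intrinsics"]);D=np.array(k["D"]);R=np.array(k["R"]);t=np.array(k["t"]).ravel()
def at(uv,z):
    q=cv2.undistortPoints(np.array([[uv]],float),K,D)[0,0]; r=R.T@np.array([q[0],q[1],1]); C=-R.T@t; return (C+r*(z-C[2])/r[2]).round(1)
for n,x,y in(("obar l",400,209),("obar r",485,196),("bbar l",527,188),("bbar r",612,177)):
    print(n,at([130+(x-2)/5,215+(y-2)/5],58))
for n,x,y in(("nl",357,280),("nr",632,243),("fl",345,92),("fr",616,62)):
    print(n,at([130+(x-2)/5,215+(y-2)/5],130))
E
```

```text
[[36.3, -40.2, -0.0, 0, 0, np.float64(-0.0918)], [39.8, -36.8, -0.0, 0, 0, np.float64(-0.0918)], [43.0, -32.9, -0.0, 0, 0, np.float64(-0.0918)], [45.9, -28.8, -0.0, 0, 0, np.float64(-0.0918)], [48.3, -24.6, -0.0, 0, 0, np.float64(-0.0918)]]
[[50.4, -20.0, -0.0, 0, 0, np.float64(-0.0918)], [52.0, -15.2, -0.0, 0, 0, np.float64(-0.0918)], [53.1, -10.5, -0.0, 0, 0, np.float64(-0.0918)], [53.9, -5.5, -0.0, 0, 0, np.float64(-0.0918)], [54.2, -0.6, -0.0, 0, 0, np.float64(-0.0918)]]
[[54.0, 4.4, -0.0, 0, 0, np.float64(-0.0918)], [53.4, 9.3, -0.0, 0, 0, np.float64(-0.0918)], [52.3, 14.2, -0.0, 0, 0, np.float64(-0.0918)], [50.8, 18.9, -0.0, 0, 0, np.float64(-0.0918)], [48.8, 23.5, -0.0, 0, 0, np.float64(-0.0918)]]
end [491.5 234.  231.3] [180.     0.   103.99]
obar l [515.5  82.8  58. ]
obar r [517.1  35.6  58. ]
bbar l [518.7  12.3  58. ]
bbar r [519.2 -34.7  58. ]
nl [467.2  96.  130. ]
nr [469.3 -48.  130. ]
fl [567.5  94.1 130. ]
fr [566.2 -49.4 130. ]
```

Call:
apply_moves:
  rows:
    - [36.3, -40.2, 0, 0, 0, -0.0918]
    - [39.8, -36.8, 0, 0, 0, -0.0918]
    - [43.0, -32.9, 0, 0, 0, -0.0918]
    - [45.9, -28.8, 0, 0, 0, -0.0918]
    - [48.3, -24.6, 0, 0, 0, -0.0918]
  fingers: 60
  grip_force: 80

```text
time: 1.12
tool_pos: [333.7, -282.7, 231.5]
tcp_rot: [180.0, -0.0, 51.5]
ft_force: [1.2, -0.4, 0.6]
finger_gap: 59.9
grip_force: 0.0
```

Call:
apply_moves:
  rows:
    - [50.4, -20.0, 0, 0, 0, -0.0918]
    - [52.0, -15.2, 0, 0, 0, -0.0918]
    - [53.1, -10.5, 0, 0, 0, -0.0918]
    - [53.9, -5.5, 0, 0, 0, -0.0918]
    - [54.2, -0.6, 0, 0, 0, -0.0918]

```text
time: 1.75
tool_pos: [412.9, -23.5, 231.7]
tcp_rot: [179.9, -0.0, 77.8]
ft_force: [-0.0, -0.3, -0.6]
finger_gap: 59.8
grip_force: 0.0
```

Call:
apply_moves:
  rows:
    - [54.0, 4.4, 0, 0, 0, -0.0918]
    - [53.4, 9.3, 0, 0, 0, -0.0918]
    - [52.3, 14.2, 0, 0, 0, -0.0918]
    - [50.8, 18.9, 0, 0, 0, -0.0918]
    - [48.8, 23.5, 0, 0, 0, -0.0918]

```text
time: 2.38
tool_pos: [492.0, 235.9, 231.6]
tcp_rot: [180.0, 0.0, 104.2]
ft_force: [1.0, -0.6, 0.6]
finger_gap: 60.1
grip_force: 0.0
```

Call:
apply_moves:
  rows:
    - [0, 0, 0, 0, 0, 0]
    - [0, 0, 0, 0, 0, 0]
    - [0, 0, 0, 0, 0, 0]
    - [0, 0, 0, 0, 0, 0]
    - [0, 0, 0, 0, 0, 0]

```text
time: 3.0
tool_pos: [491.7, 233.3, 231.6]
tcp_rot: [180.0, -0.0, 103.9]
ft_force: [-0.4, -0.2, 0.4]
finger_gap: 59.8
grip_force: 0.0
```

Call:
apply_moves:
  rows:
    - [0, 0, 20, 0, 0, 0]
    - [0, 0, 20, 0, 0, 0]
    - [0, 0, 20, 0, 0, 0]
    - [0, 0, 15, 0, 0, 0]
    - [0, 0, 10, 0, 0, 0]

```text
time: 3.62
tool_pos: [491.1, 233.8, 144.7]
tcp_rot: [-179.9, 0.0, 104.0]
ft_force: [-0.3, -0.5, 0.7]
finger_gap: 60.2
grip_force: 0.0
```

```bash
python3 - <<'E'
from h import *
im,d=eyes.snapshot("side"); u,v=proj("side",[492,235,165])[0].astype(int)
cv2.imwrite("pics/s1.png",cv2.resize(im[v-60:v+60,u-80:u+80,::-1],None,fx=5,fy=5,interpolation=cv2.INTER_CUBIC))
s=sense();print(s["tool_pos"],s["ft_force"],s["time"])
E
```

```text
[490.64536806 233.63029833 143.75688654] [-0.36272204  0.1862829  -1.06080606] 3.675
```

View pics/s1.png

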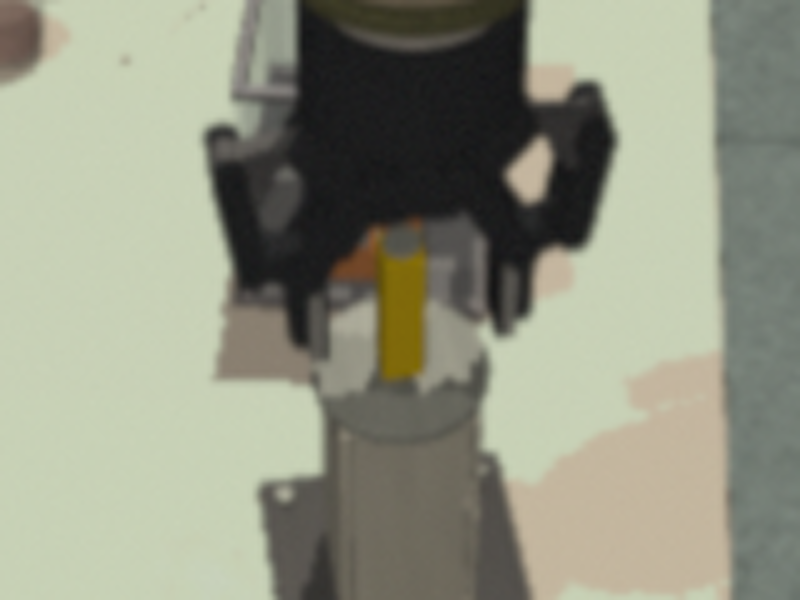

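The handle (402,310) is centred between the fingers (pads at about 318 and 505). I close the fingers and lift straight up, 130 mm in all.

Call:
apply_moves:
  rows:
    - [0, 0, 0, 0, 0, 0]
    - [0, 0, 0, 0, 0, 0]
    - [0, 0, 0, 0, 0, 0]
    - [0, 0, 0, 0, 0, 0]
    - [0, 0, 0, 0, 0, 0]
  fingers: 0
  grip_force: 80

```text
time: 4.3
tool_pos: [492.3, 234.2, 147.4]
tcp_rot: [179.9, -0.0, 104.0]
ft_force: [-0.2, -0.5, 5.3]
finger_gap: 15.2
grip_force: 78.2
```

Call:
apply_moves:
  rows:
    - [0, 0, 0, 0, 0, 0]
    - [0, 0, 0, 0, 0, 0]
    - [0, 0, 0, 0, 0, 0]
    - [0, 0, 0, 0, 0, 0]
    - [0, 0, 0, 0, 0, 0]

```text
time: 4.92
tool_pos: [492.3, 234.2, 147.4]
tcp_rot: [179.9, -0.0, 104.0]
ft_force: [0.1, 1.2, 5.2]
finger_gap: 14.8
grip_force: 78.2
```

Call:
apply_moves:
  rows:
    - [0, 0, -10, 0, 0, 0]
    - [0, 0, -20, 0, 0, 0]
    - [0, 0, -20, 0, 0, 0]
    - [0, 0, -20, 0, 0, 0]
    - [0, 0, -20, 0, 0, 0]

```text
time: 5.55
tool_pos: [491.8, 234.0, 238.2]
tcp_rot: [179.9, -0.0, 104.0]
ft_force: [1.0, 0.7, -0.3]
finger_gap: 15.0
grip_force: 77.9
```

Call:
apply_moves:
  rows:
    - [0, 0, -20, 0, 0, 0]
    - [0, 0, -20, 0, 0, 0]
    - [0, 0, -10, 0, 0, 0]
    - [0, 0, 0, 0, 0, 0]
    - [0, 0, 0, 0, 0, 0]

```text
time: 6.18
tool_pos: [491.2, 233.8, 285.3]
tcp_rot: [-179.9, 0.0, 104.0]
ft_force: [0.4, -1.0, -1.0]
finger_gap: 15.1
grip_force: 77.9
```

```bash
python3 - <<'E'
from h import *
im,d=eyes.snapshot("side"); np.savez("pics/s2.npz",im=im,d=d); u,v=proj("side",[492,235,220])[0].astype(int);print(u-60,v-60)
cv2.imwrite("pics/s2.png",cv2.resize(im[v-60:v+60,u-80:u+80,::-1],None,fx=5,fy=5,interpolation=cv2.INTER_CUBIC))
s=sense();print(s["tool_pos"],s["ft_force"],s["time"])
E
```

```text
259 258
[491.1500833  233.77396369 285.1000215 ] [-0.01242782  0.14629681 -0.30091832] 6.225
```

View pics/s2.png

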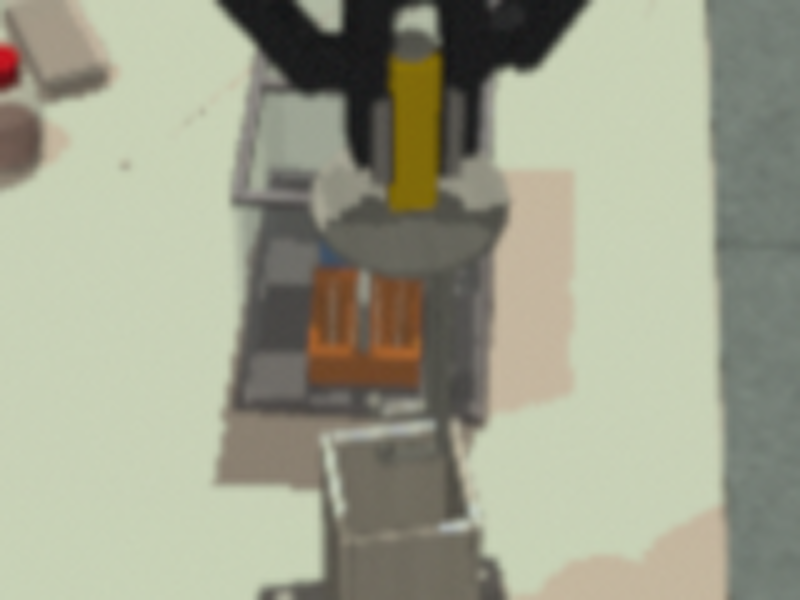

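```bash
python3 - <<'E'
from h import *
f=np.load("pics/s2.npz");im,d=f["im"],f["d"]
W=np.full(d.shape+(3,),np.nan); W[d>0]=world("side",d,np.ones(d.shape,bool))
X,Y,Z=W[...,0]-491.5,W[...,1]-234,W[...,2]
m=(abs(X)<30)&(abs(Y)<30)&(Z>140)&(Z<256)
print(m.sum())
a=np.radians(14);P=np.c_[X[m]*np.cos(a)+Y[m]*np.sin(a),-X[m]*np.sin(a)+Y[m]*np.cos(a),Z[m]]
v,u=np.nonzero(m)
P=np.c_[P,u,v]
print(P[np.argsort(P[:,2])][::max(1,len(P)//60)].round())
o=np.array([491.5,234,149])
for k in range(4):
    t=np.radians(14+90*k);c,s=np.cos(t),np.sin(t)
    pts=[o+[c*x-s*y,s*x+c*y,z] for x,y,z in[(-11,-10,115),(-11,10,115),(-11,-10,3),(-11,10,3),(10,-10,12),(10,10,12)]]
    print(k,proj("side",pts).round(0).tolist())
u,v=proj("side",[492,235,150])[0].astype(int)
print(u,v)
cv2.imwrite("pics/s2b.png",cv2.resize(im[v-30:v+25,u-30:u+35,::-1],None,fx=9,fy=9,interpolation=cv2.INTER_CUBIC)); print("crop org",u-30,v-30)
E
```

```text
262
[[  8.   9. 148. 316. 350.]
 [  1. -11. 151. 318. 340.]
 [ 10.  12. 151. 315. 350.]
 [ -5.  10. 152. 323. 348.]
 [ -6.  -8. 153. 322. 340.]
 [ -3. -11. 153. 320. 339.]
 [ -1.  13. 153. 321. 349.]
 [ -5. -10. 153. 321. 339.]
 [  5.  12. 154. 318. 349.]
 [  1. -11. 154. 318. 339.]
 [ -8.  12. 154. 325. 348.]
 [ 10.  12. 154. 315. 349.]
 [ -3.  12. 154. 322. 348.]
 [-10.  -8. 155. 324. 339.]
 [ -3.  10. 155. 322. 347.]
 [ 12. -11. 156. 312. 339.]
 [  9.  -8. 156. 314. 340.]
 [  7.  -7. 156. 315. 340.]
 [-12.  -8. 157. 325. 338.]
 [  7.  13. 157. 317. 348.]
 [ 12. -11. 159. 312. 338.]
 [ 10.  11. 159. 315. 347.]
 [  8. -11. 160. 314. 337.]
 [-13.  12. 160. 328. 345.]
 [  8.  11. 162. 316. 346.]
 [-10.  11. 163. 326. 344.]
 [-10.  -9. 165. 324. 335.]
 [-13.  13. 167. 328. 343.]
 [-10.  12. 169. 326. 342.]
 [-11.  -8. 170. 325. 333.]
 [-10.  10. 173. 326. 340.]
 [-10.  -9. 176. 324. 331.]
 [-13.  12. 177. 328. 339.]
 [-10.  -9. 180. 324. 329.]
 [-11.  12. 182. 327. 337.]
 [-13.  12. 185. 328. 336.]
 [-11.  -6. 186. 325. 328.]
 [-10. -10. 188. 324. 326.]
 [ -9.  12. 190. 326. 334.]
 [ -
[... 473 characters left out ...]
[-12.  13. 217. 328. 324.]
 [-12.  13. 219. 328. 323.]
 [-10.  12. 221. 327. 322.]
 [-10.  -5. 223. 325. 314.]
 [-12.  13. 227. 328. 320.]
 [-12.  13. 229. 328. 319.]
 [-10.  11. 232. 327. 317.]
 [-10.  12. 235. 327. 316.]
 [-10.  11. 240. 327. 314.]
 [-10.  12. 243. 327. 313.]]
0 [[326.0, 294.0], [328.0, 303.0], [324.0, 339.0], [326.0, 348.0], [313.0, 337.0], [315.0, 346.0]]
1 [[313.0, 296.0], [325.0, 294.0], [313.0, 340.0], [324.0, 339.0], [315.0, 346.0], [326.0, 344.0]]
2 [[314.0, 304.0], [312.0, 296.0], [314.0, 349.0], [312.0, 341.0], [326.0, 344.0], [324.0, 336.0]]
3 [[327.0, 303.0], [315.0, 305.0], [326.0, 348.0], [315.0, 349.0], [324.0, 336.0], [313.0, 337.0]]
319 345
crop org 289 315
```

View pics/s2b.png

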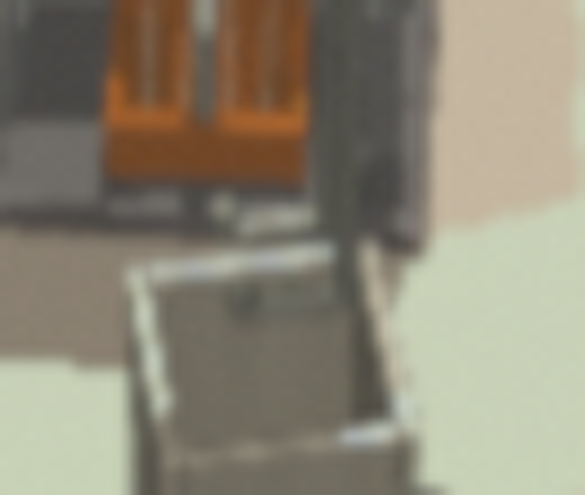

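Depth shows prongs at local x −11 and the lip at +10 along yaw 14°, so the hook opens towards +x at yaw 14°. I check the bar with the side view and plan the path.

```bash
python3 - <<'E'
from h import *
c="side"
k=eyes.get_calibration(c);K=np.array(k["intrinsics"]);D=np.array(k["D"]);R=np.array(k["R"]);t=np.array(k["t"]).ravel()
def at(uv,z):
    q=cv2.undistortPoints(np.array([[uv]],float),K,D)[0,0]; r=R.T@np.array([q[0],q[1],1]); C=-R.T@t; return (C+r*(z-C[2])/r[2]).round(1)
for p in((364,280),(365,345)): print(at([239+p[0]/5,258+p[1]/5],58))
for p in((310,385),(420,385)): print("base near bottom",at([239+p[0]/5,258+p[1]/5],6))
for p in((310,350),(420,350)): print("base near top",at([239+p[0]/5,258+p[1]/5],26))
rows([491.5,234,286.3],104,[493,60,300],92,5)
E
```

```text
[518.6  71.3  58. ]
[515.1 109.   58. ]
base near bottom [541.3  87.6   6. ]
base near bottom [492.7  83.7   6. ]
base near top [541.3  84.9  26. ]
base near top [493.1  81.1  26. ]
[[-33.8, -8.1, -2.7, 0, 0, np.float64(0.0419)], [-34.2, -6.7, -2.8, 0, 0, np.float64(0.0419)], [-34.4, -5.3, -2.7, 0, 0, np.float64(0.0419)], [-34.6, -3.8, -2.8, 0, 0, np.float64(0.0419)], [-34.7, -2.4, -2.7, 0, 0, np.float64(0.0419)]]
end [493.  60. 300.] [180.   0.  92.]
```

Call:
apply_moves:
  rows:
    - [-33.8, -8.1, -2.7, 0, 0, 0.0419]
    - [-34.2, -6.7, -2.8, 0, 0, 0.0419]
    - [-34.4, -5.3, -2.7, 0, 0, 0.0419]
    - [-34.6, -3.8, -2.8, 0, 0, 0.0419]
    - [-35.7, -2.4, -2.7, 0, 0, 0.0419]

```text
time: 6.85
tool_pos: [492.6, 57.9, 299.1]
tcp_rot: [-179.9, -0.0, 91.9]
ft_force: [0.3, -0.6, -0.9]
finger_gap: 15.0
grip_force: 78.1
```

Call:
apply_moves:
  rows:
    - [0, 0, 0, 0, 0, 0]
    - [0, 0, 0, 0, 0, 0]
    - [0, 0, 0, 0, 0, 0]
    - [0, 0, 0, 0, 0, 0]
    - [0, 0, 0, 0, 0, 0]

```text
time: 7.48
tool_pos: [493.1, 59.5, 299.9]
tcp_rot: [-180.0, -0.0, 92.0]
ft_force: [-1.3, 0.1, -0.3]
finger_gap: 14.8
grip_force: 78.1
```

```bash
python3 - <<'E'
from h import *
s=sense();print(s["tool_pos"],s["tcp_rot"],s["time"])
f,d=eyes.snapshot("side"); np.savez("pics/s3.npz",im=f,d=d)
W=np.full(d.shape+(3,),np.nan); W[d>0]=world("side",d,np.ones(d.shape,bool))
X,Y,Z=W[...,0]-493,W[...,1]-59,W[...,2]
m=(abs(X)<25)&(abs(Y)<25)&(Z>145)&(Z<268)
P=np.c_[X[m],Y[m],Z[m]]
b=P[P[:,2]>190]; print("prongs",[ (q.shape,np.median(q,0).round(1)) for q in (b[b[:,1]>0],b[b[:,1]<0])])
l=P[P[:,2]<170]; print("hook ext",len(l),np.percentile(l,[3,97],axis=0).round(1))
im=f[...,::-1][240:360,240:400]
cv2.imwrite("pics/s3.png",cv2.resize(im,None,fx=5,fy=5,interpolation=cv2.INTER_CUBIC))
E
```

```text
[493.06167008  59.47774862 299.91301558] [-1.79992249e+02 -3.54485482e-03  9.20311843e+01] 7.475
prongs [((87, 3), array([-12.3,  12. , 227.9])), ((0, 3), array([nan, nan, nan]))]
hook ext 60 [[-13.3 -13.6 164.1]
 [ 10.5  13.7 169.8]]
  return _methods._mean(a, axis=axis, dtype=dtype,
  ret = um.true_divide(
```

View pics/s3.png

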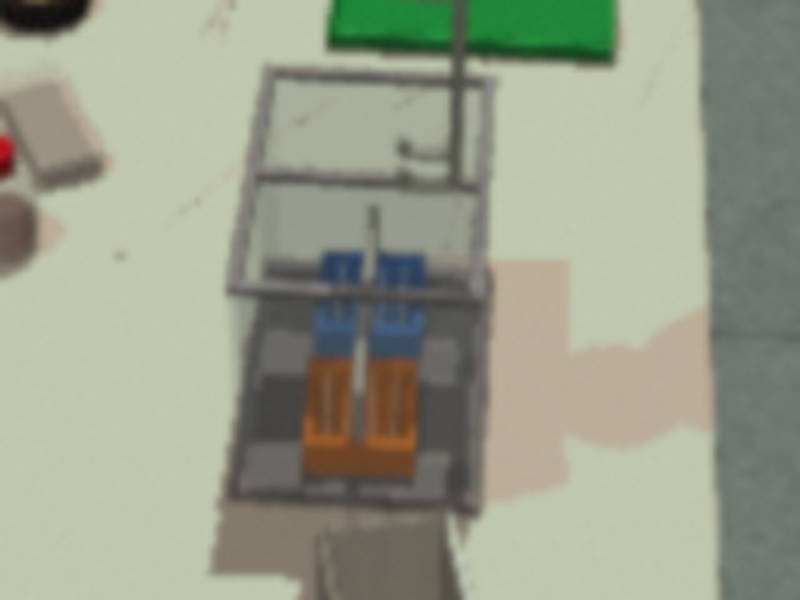

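The hook hangs open-side left (+x), with its tips at (403,148) and (403,176). The orange bar runs about (362,310) to (358,435). I get the bar's position from depth.

```bash
python3 - <<'E'
from h import *
f=np.load("pics/s3.npz");im,d=f["im"],f["d"]
hsv=cv2.cvtColor(im,cv2.COLOR_RGB2HSV)
W=np.full(d.shape+(3,),np.nan); W[d>0]=world("side",d,np.ones(d.shape,bool))
u0=312
for v in range(296,330,3):
    g=hsv[v,306:320]; row=[(int(306+i),*W[v,306+i].round().tolist()) for i in range(14) if g[i,1]<60 and 48<W[v,306+i,2]<66]
    print(v,row[:6])
for x in(515,517.5,520): print(x,proj("side",[[x,83,56],[x,35,56]]).round(1).tolist())
E
```

```text
296 []
299 []
302 []
305 []
308 []
311 []
314 []
317 []
320 [(312, 516.0, 96.0, 66.0)]
323 [(311, 518.0, 97.0, 57.0), (312, 516.0, 97.0, 57.0)]
326 []
329 []
515 [[313.0, 318.7], [314.8, 302.9]]
517.5 [[311.9, 318.6], [313.6, 302.9]]
520 [[310.7, 318.5], [312.5, 302.8]]
```

Call:
apply_moves:
  rows:
    - [0, 0, 20, 0, 0, 0]
    - [0, 0, 30, 0, 0, 0]
    - [0, 0, 30, 0, 0, 0]
    - [0, 0, 20, 0, 0, 0]
    - [0, 0, 15, 0, 0, 0]

```text
time: 8.15
tool_pos: [492.0, 59.0, 182.5]
tcp_rot: [-179.9, -0.0, 92.0]
ft_force: [-0.4, 0.4, -0.7]
finger_gap: 14.9
grip_force: 78.1
```

Call:
apply_moves:
  rows:
    - [0, 0, 10, 0, 0, 0]
    - [0, 0, 5, 0, 0, 0]
    - [0, 0, 0, 0, 0, 0]
    - [0, 0, 0, 0, 0, 0]
    - [0, 0, 0, 0, 0, 0]

```text
time: 8.78
tool_pos: [493.5, 59.0, 170.7]
tcp_rot: [179.9, 0.0, 92.0]
ft_force: [0.4, 0.9, -0.8]
finger_gap: 15.6
grip_force: 78.1
```

Call:
apply_moves:
  rows:
    - [0, 5, 0, 0, 0, 0]
    - [0, 5, 0, 0, 0, 0]
    - [0, 5, 0, 0, 0, 0]
    - [-0.4, 5, 0, 0, 0, 0]
    - [-0.5, 5, 0, 0, 0, 0]

```text
time: 9.4
tool_pos: [518.5, 58.9, 169.9]
tcp_rot: [-180.0, -0.0, 92.0]
ft_force: [0.1, -0.9, -1.6]
finger_gap: 14.9
grip_force: 78.1
```

```bash
python3 - <<'E'
from h import *
s=sense();print(s["tool_pos"],s["tcp_rot"],s["ft_force"],s["time"])
f,d=eyes.snapshot("side"); 
im=f[...,::-1][255:335,265:365]
cv2.imwrite("pics/s4.png",cv2.resize(im,None,fx=7,fy=7,interpolation=cv2.INTER_CUBIC))
E
```

```text
[518.48835699  58.89836058 169.92769123] [-1.79993656e+02 -2.30324618e-04  9.19732772e+01] [ 0.10015703 -0.8575341  -1.55675726] 9.4
```

View pics/s4.png

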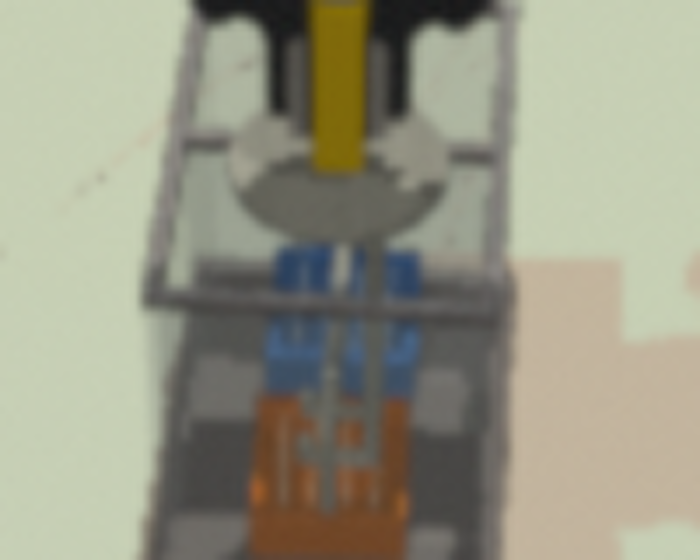

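The bar (330, 330–510) lies over the channel between the prongs (375) and the lip tips (305). I lift.

Call:
apply_moves:
  rows:
    - [0, 0, -5, 0, 0, 0]
    - [0, 0, -5, 0, 0, 0]
    - [0, 0, -5, 0, 0, 0]
    - [0, 0, -5, 0, 0, 0]
    - [0, 0, -5, 0, 0, 0]

```text
time: 10.07
tool_pos: [518.1, 58.9, 195.4]
tcp_rot: [180.0, -0.0, 92.0]
ft_force: [0.4, -0.5, -2.2]
finger_gap: 14.7
grip_force: 78.1
```

Call:
apply_moves:
  rows:
    - [0, 0, -10, 0, 0, 0]
    - [0, 0, -12, 0, 0, 0]
    - [0, 0, -14, 0, 0, 0]
    - [0, 0, -15, 0, 0, 0]
    - [0, 0, -15, 0, 0, 0]

```text
time: 10.7
tool_pos: [518.3, 58.9, 262.4]
tcp_rot: [180.0, -0.0, 92.0]
ft_force: [-0.1, 0.1, -0.9]
finger_gap: 14.9
grip_force: 78.1
```

Call:
apply_moves:
  rows:
    - [0, 0, -15, 0, 0, 0]
    - [0, 0, -15, 0, 0, 0]
    - [0, 0, -15, 0, 0, 0]
    - [0, 0, -15, 0, 0, 0]
    - [0, 0, -12, 0, 0, 0]

```text
time: 11.32
tool_pos: [518.3, 58.9, 334.2]
tcp_rot: [180.0, 0.0, 92.0]
ft_force: [-1.0, -0.2, -1.9]
finger_gap: 14.9
grip_force: 78.1
```

Call:
apply_moves:
  rows:
    - [0, 0, -6, 0, 0, 0]
    - [0, 0, -2, 0, 0, 0]
    - [0, 0, 0, 0, 0, 0]
    - [0, 0, 0, 0, 0, 0]
    - [0, 0, 0, 0, 0, 0]

```text
time: 11.95
tool_pos: [518.0, 58.9, 340.6]
tcp_rot: [-180.0, -0.0, 92.0]
ft_force: [1.3, -0.3, -1.6]
finger_gap: 15.0
grip_force: 78.1
```

```bash
python3 - <<'E'
from h import *
s=sense();print(s["tool_pos"],s["tcp_rot"],s["ft_force"],s["time"])
f,d=eyes.snapshot("side"); 
W=np.full(d.shape+(3,),np.nan); W[d>0]=world("side",d,np.ones(d.shape,bool))
h=cv2.cvtColor(f,cv2.COLOR_RGB2HSV).astype(int); o=(h[...,0]<15)&(h[...,1]>150)&(W[...,2]>100)
P=W[o];print(len(P),np.percentile(P,[2,50,98],axis=0).round())
rows([518,58.6,331],92,[498,-290,331],92,20)
E
```

```text
[517.95899213  58.92465983 340.55126635] [-1.79959041e+02 -1.88483927e-03  9.19779304e+01] [ 1.27963833 -0.27723782 -1.63592667] 11.95
431 [[496.  36. 164.]
 [517.  60. 172.]
 [542.  88. 184.]]
[[-17.4, -1.6, -0.0, 0, 0, np.float64(-0.0)], [-17.4, -1.6, -0.0, 0, 0, np.float64(-0.0)], [-17.4, -1.6, -0.0, 0, 0, np.float64(-0.0)], [-17.3, -1.6, -0.0, 0, 0, np.float64(-0.0)], [-17.4, -1.6, -0.0, 0, 0, np.float64(-0.0)]]
[[-17.4, -1.6, -0.0, 0, 0, np.float64(-0.0)], [-17.4, -1.7, -0.0, 0, 0, np.float64(-0.0)], [-17.4, -1.6, -0.0, 0, 0, np.float64(-0.0)], [-17.4, -1.6, -0.0, 0, 0, np.float64(-0.0)], [-17.3, -1.6, -0.0, 0, 0, np.float64(-0.0)]]
[[-17.4, -1.6, -0.0, 0, 0, np.float64(-0.0)], [-17.4, -1.6, -0.0, 0, 0, np.float64(-0.0)], [-17.4, -1.6, -0.0, 0, 0, np.float64(-0.0)], [-17.4, -1.6, -0.0, 0, 0, np.float64(-0.0)], [-17.4, -1.6, -0.0, 0, 0, np.float64(-0.0)]]
[[-17.4, -1.6, -0.0, 0, 0, np.float64(-0.0)], [-17.3, -1.6, -0.0, 0, 0, np.float64(-0.0)], [-17.4, -1.6, -0.0, 0, 0, np.float64(-0.0)], [-17.4, -1.6, -0.0, 0, 0, np.float64(-0.0)], [-17.4, -1.7, -0.0, 0, 0, np.float64(-0.0)]]
end [ 498. -290.  331.] [-180.    0.   92.]
```

The rack hangs free and level, base at z≈163. I carry it to the tray with gentle ramps.

Call:
apply_moves:
  rows:
    - [-4, -0.5, 0, 0, 0, 0]
    - [-8, -1, 0, 0, 0, 0]
    - [-12, -1.5, 0, 0, 0, 0]
    - [-16, -2, 0, 0, 0, 0]
    - [-20, -2, 0, 0, 0, 0]

```text
time: 12.62
tool_pos: [513.0, -2.6, 341.0]
tcp_rot: [180.0, 0.0, 92.0]
ft_force: [-0.6, -0.5, -1.8]
finger_gap: 15.2
grip_force: 78.1
```

Call:
apply_moves:
  rows:
    - [-22.5, -2.4, 0, 0, 0, 0]
    - [-22.5, -2.4, 0, 0, 0, 0]
    - [-22.5, -2.4, 0, 0, 0, 0]
    - [-22.5, -2.4, 0, 0, 0, 0]
    - [-22.5, -2.4, 0, 0, 0, 0]

```text
time: 13.25
tool_pos: [504.6, -115.9, 341.1]
tcp_rot: [180.0, 0.0, 91.9]
ft_force: [0.4, 0.5, -2.4]
finger_gap: 14.9
grip_force: 78.1
```

Call:
apply_moves:
  rows:
    - [-22.5, -2.4, 0, 0, 0, 0]
    - [-22.5, -2.4, 0, 0, 0, 0]
    - [-22.5, -2.4, 0, 0, 0, 0]
    - [-22.5, -2.4, 0, 0, 0, 0]
    - [-22.5, -2.4, 0, 0, 0, 0]

```text
time: 13.88
tool_pos: [496.3, -228.7, 341.0]
tcp_rot: [-180.0, 0.0, 91.9]
ft_force: [0.5, -0.1, -1.6]
finger_gap: 14.8
grip_force: 78.1
```

Call:
apply_moves:
  rows:
    - [-20, -2, 0, 0, 0, 0]
    - [-16, -2, 0, 0, 0, 0]
    - [-12, -1.5, 0, 0, 0, 0]
    - [-8, -1, 0, 0, 0, 0]
    - [-4, -0.5, 0, 0, 0, 0]

```text
time: 14.5
tool_pos: [492.1, -287.4, 341.0]
tcp_rot: [-180.0, -0.0, 92.0]
ft_force: [0.5, 0.3, -1.3]
finger_gap: 15.1
grip_force: 78.1
```

Call:
apply_moves:
  rows:
    - [0, 0, 5, 0, 0, 0]
    - [0, 0, 10, 0, 0, 0]
    - [0, 0, 15, 0, 0, 0]
    - [0, 0, 15, 0, 0, 0]
    - [0, 0, 15, 0, 0, 0]

```text
time: 15.12
tool_pos: [491.8, -286.9, 279.4]
tcp_rot: [-180.0, -0.0, 92.0]
ft_force: [0.1, -0.1, -0.7]
finger_gap: 15.0
grip_force: 78.1
```

```bash
python3 - <<'E'
from h import *
s=sense();print(s["tool_pos"],s["tcp_rot"],s["ft_force"],s["time"])
for c in("side","top"):
    f,d=eyes.snapshot(c); 
    W=np.full(d.shape+(3,),np.nan); W[d>0]=world(c,d,np.ones(d.shape,bool))
    h=cv2.cvtColor(f,cv2.COLOR_RGB2HSV).astype(int); o=(h[...,0]<15)&(h[...,1]>150)&(abs(W[...,0]-490)<70)&(abs(W[...,1]+288)<80)
    P=W[o];print(c,len(P),len(P) and np.percentile(P,[2,50,98],axis=0).round())
E
```

```text
[ 491.80270341 -286.87516817  279.35255564] [-1.79953381e+02 -3.50800489e-02  9.19875905e+01] [ 0.13531765 -0.08306851 -0.71430877] 15.125
side 228 [[ 472. -311.  104.]
 [ 493. -292.  114.]
 [ 515. -256.  124.]]
top 52 [[ 447. -297.   95.]
 [ 483. -265.  115.]
 [ 511. -260.  439.]]
```

Call:
apply_moves:
  rows:
    - [0, 0, 17, 0, 0, 0]
    - [0, 0, 17, 0, 0, 0]
    - [0, 0, 17, 0, 0, 0]
    - [0, 0, 14, 0, 0, 0]
    - [0, 0, 10, 0, 0, 0]

```text
time: 15.85
tool_pos: [491.7, -287.0, 204.7]
tcp_rot: [-179.9, -0.0, 92.0]
ft_force: [0.2, -0.2, -2.6]
finger_gap: 15.1
grip_force: 78.0
```

Call:
apply_moves:
  rows:
    - [0, 0, 8, 0, 0, 0]
    - [0, 0, 5, 0, 0, 0]
    - [0, 0, 4, 0, 0, 0]
    - [0, 0, 3, 0, 0, 0]
    - [0, 0, 3, 0, 0, 0]

```text
time: 16.48
tool_pos: [492.2, -287.3, 183.1]
tcp_rot: [180.0, 0.0, 92.0]
ft_force: [0.6, -0.2, -1.6]
finger_gap: 15.0
grip_force: 78.1
```

Call:
apply_moves:
  rows:
    - [0, 0, 3, 0, 0, 0]
    - [0, 0, 4, 0, 0, 0]
    - [0, 0, 4, 0, 0, 0]
    - [0, 0, 4, 0, 0, 0]
    - [0, 0, 0, 0, 0, 0]

```text
time: 17.1
tool_pos: [491.8, -287.0, 167.4]
tcp_rot: [-180.0, -0.0, 92.0]
ft_force: [-0.3, 0.7, -1.1]
finger_gap: 15.2
grip_force: 78.1
```

```bash
python3 - <<'E'
from h import *
s=sense();print(s["tool_pos"],s["tcp_rot"],s["ft_force"],s["time"])
f,d=eyes.snapshot("side")
u,v=proj("side",[490,-288,40])[0].astype(int)
cv2.imwrite("pics/s5.png",cv2.resize(f[v-45:v+35,u-50:u+50,::-1],None,fx=7,fy=7,interpolation=cv2.INTER_CUBIC))
W=np.full(d.shape+(3,),np.nan); W[d>0]=world("side",d,np.ones(d.shape,bool))
h=cv2.cvtColor(f,cv2.COLOR_RGB2HSV).astype(int); o=(h[...,0]<15)&(h[...,1]>150)&(abs(W[...,0]-490)<70)&(abs(W[...,1]+288)<80)
P=W[o];print(len(P),np.percentile(P,[2,50,98],axis=0).round())
E
```

```text
[ 491.7743472  -286.99079337  167.42597693] [-1.79958413e+02 -3.12478345e-02  9.19790042e+01] [-0.25991237  0.69125417 -1.0599078 ] 17.1
166 [[ 472. -311.    7.]
 [ 496. -265.   17.]
 [ 515. -257.   27.]]
```

View pics/s5.png

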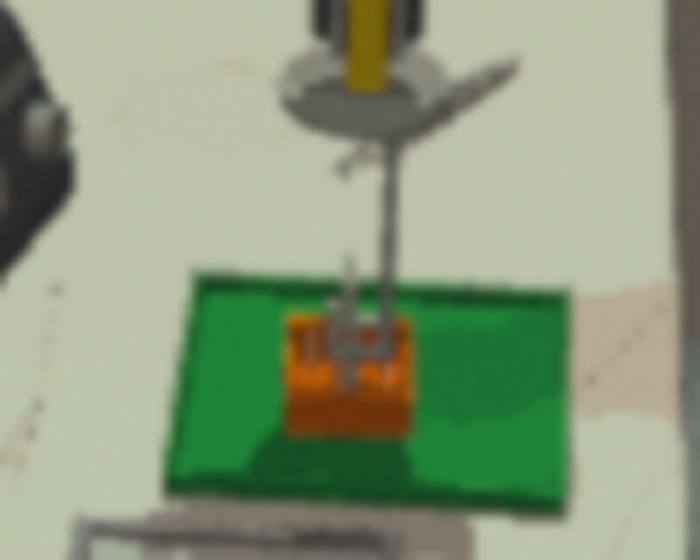

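The rack stands upright in the tray at (350,375), with the hook below the bar. I back off 26 mm in −x and lift.

Call:
apply_moves:
  rows:
    - [0, -5, 0, 0, 0, 0]
    - [0, -5, 0, 0, 0, 0]
    - [0.3, -5, 0, 0, 0, 0]
    - [0.3, -6, 0, 0, 0, 0]
    - [0.3, -5, 0, 0, 0, 0]

```text
time: 17.77
tool_pos: [465.6, -287.2, 168.1]
tcp_rot: [180.0, 0.0, 92.0]
ft_force: [-0.3, -0.9, -1.9]
finger_gap: 15.0
grip_force: 78.1
```

Call:
apply_moves:
  rows:
    - [0, 0, 0, 0, 0, 0]
    - [0, 0, -5, 0, 0, 0]
    - [0, 0, -10, 0, 0, 0]
    - [0, 0, -15, 0, 0, 0]
    - [0, 0, -20, 0, 0, 0]

```text
time: 18.4
tool_pos: [466.1, -287.2, 219.4]
tcp_rot: [180.0, 0.0, 92.0]
ft_force: [-0.2, 0.0, -0.9]
finger_gap: 15.2
grip_force: 78.1
```

```bash
python3 - <<'E'
from h import *
s=sense();print(s["tool_pos"],s["tcp_rot"],s["ft_force"],s["time"])
f,d=eyes.snapshot("side")
W=np.full(d.shape+(3,),np.nan); W[d>0]=world("side",d,np.ones(d.shape,bool))
h=cv2.cvtColor(f,cv2.COLOR_RGB2HSV).astype(int); o=(h[...,0]<15)&(h[...,1]>150)&(abs(W[...,0]-490)<70)&(abs(W[...,1]+288)<80)
P=W[o];print(len(P),np.percentile(P,[2,50,98],axis=0).round())
rows([466,-286.5,318],92,[491.5,234,318],104,15)
E
```

```text
[ 466.08728313 -287.16196414  219.35699487] [1.79996613e+02 3.99296043e-03 9.19837042e+01] [-0.23676368  0.008169   -0.91571886] 18.4
184 [[ 473. -311.    7.]
 [ 493. -289.   16.]
 [ 515. -256.   27.]]
[[34.6, 2.9, 0.0, 0, 0, np.float64(-0.014)], [34.6, 3.4, 0.0, 0, 0, np.float64(-0.014)], [34.5, 3.9, 0.0, 0, 0, np.float64(-0.014)], [34.5, 4.3, 0.0, 0, 0, np.float64(-0.014)], [34.4, 4.9, 0.0, 0, 0, np.float64(-0.014)]]
[[34.3, 5.3, 0.0, 0, 0, np.float64(-0.014)], [34.3, 5.8, 0.0, 0, 0, np.float64(-0.014)], [34.1, 6.3, 0.0, 0, 0, np.float64(-0.014)], [34.1, 6.8, 0.0, 0, 0, np.float64(-0.014)], [34.0, 7.2, 0.0, 0, 0, np.float64(-0.014)]]
[[33.9, 7.7, 0.0, 0, 0, np.float64(-0.014)], [33.7, 8.2, 0.0, 0, 0, np.float64(-0.014)], [33.7, 8.7, 0.0, 0, 0, np.float64(-0.014)], [33.5, 9.1, 0.0, 0, 0, np.float64(-0.014)], [33.4, 9.6, 0.0, 0, 0, np.float64(-0.014)]]
end [491.5 234.  318. ] [-180.      0.    104.03]
```

The rack stayed in place. I lift to 318 and go back over the stand.

Call:
apply_moves:
  rows:
    - [0, 0, -25, 0, 0, 0]
    - [0, 0, -25, 0, 0, 0]
    - [0, 0, -25, 0, 0, 0]
    - [0, 0, -15, 0, 0, 0]
    - [0, 0, -8, 0, 0, 0]

```text
time: 19.08
tool_pos: [466.3, -287.3, 317.2]
tcp_rot: [179.9, 0.1, 92.0]
ft_force: [0.3, 0.1, -2.1]
finger_gap: 14.9
grip_force: 78.0
```

Call:
apply_moves:
  rows:
    - [34.6, 2.9, 0, 0, 0, -0.014]
    - [34.6, 3.4, 0, 0, 0, -0.014]
    - [34.5, 3.9, 0, 0, 0, -0.014]
    - [34.5, 4.3, 0, 0, 0, -0.014]
    - [34.4, 4.9, 0, 0, 0, -0.014]

```text
time: 19.7
tool_pos: [474.2, -112.4, 315.2]
tcp_rot: [-179.9, -0.0, 96.0]
ft_force: [-0.6, -0.2, -1.9]
finger_gap: 14.7
grip_force: 78.2
```

Call:
apply_moves:
  rows:
    - [34.3, 5.3, 0, 0, 0, -0.014]
    - [34.3, 5.8, 0, 0, 0, -0.014]
    - [34.1, 6.3, 0, 0, 0, -0.014]
    - [34.1, 6.8, 0, 0, 0, -0.014]
    - [34.0, 7.2, 0, 0, 0, -0.014]

```text
time: 20.32
tool_pos: [482.8, 60.9, 315.3]
tcp_rot: [-179.9, -0.0, 100.0]
ft_force: [0.3, -0.9, -1.7]
finger_gap: 14.8
grip_force: 78.2
```

Call:
apply_moves:
  rows:
    - [33.9, 7.7, 0, 0, 0, -0.014]
    - [33.7, 8.2, 0, 0, 0, -0.014]
    - [33.7, 8.7, 0, 0, 0, -0.014]
    - [33.5, 9.1, 0, 0, 0, -0.014]
    - [33.4, 9.6, 0, 0, 0, -0.014]

```text
time: 20.95
tool_pos: [491.4, 234.4, 315.1]
tcp_rot: [-179.9, 0.0, 104.0]
ft_force: [-0.3, 0.3, -1.6]
finger_gap: 14.9
grip_force: 78.2
```

Call:
apply_moves:
  rows:
    - [0, 0, 0, 0, 0, 0]
    - [0, 0, 0, 0, 0, 0]
    - [0, 0, 0, 0, 0, 0]
    - [0, 0, 10, 0, 0, 0]
    - [0, 0, 15, 0, 0, 0]

```text
time: 21.58
tool_pos: [492.0, 232.9, 290.4]
tcp_rot: [180.0, -0.0, 104.0]
ft_force: [-1.0, 0.6, -1.1]
finger_gap: 14.9
grip_force: 78.2
```

```bash
python3 - <<'E'
from h import *
s=sense();print(s["tool_pos"],s["tcp_rot"],s["ft_force"],s["time"])
f,d=eyes.snapshot("side")
W=np.full(d.shape+(3,),np.nan); W[d>0]=world("side",d,np.ones(d.shape,bool))
X,Y,Z=W[...,0]-491.5,W[...,1]-234,W[...,2]
a=np.radians(14)
for n,lo,hi in(("prongs",180,260),("rim",119,131)):
    m=(abs(X)<40)&(abs(Y)<40)&(Z>lo)&(Z<hi); p=X[m]*np.cos(a)+Y[m]*np.sin(a);q=-X[m]*np.sin(a)+Y[m]*np.cos(a)
    print(n,m.sum(),np.percentile(p,[3,50,97]).round(1),np.percentile(q,[3,50,97]).round(1))
E
```

```text
[492.01584251 232.8888851  290.43150007] [ 1.79955584e+02 -4.14742992e-03  1.03961423e+02] [-1.00270526  0.63941027 -1.10507124] 21.575
prongs 124 [-13.5 -10.4  -8.6] [-9.9 10.4 13.2]
rim 271 [-24.2   3.1  27.1] [-26.4  10.2  26.4]
```

Prongs and tube are aligned. I lower the picker in.

Call:
apply_moves:
  rows:
    - [0, 0, 20, 0, 0, 0]
    - [0, 0, 25, 0, 0, 0]
    - [0, 0, 25, 0, 0, 0]
    - [0, 0, 20, 0, 0, 0]
    - [0, 0, 20, 0, 0, 0]

```text
time: 22.25
tool_pos: [491.6, 233.3, 179.6]
tcp_rot: [-180.0, -0.0, 104.0]
ft_force: [0.9, -0.3, -1.3]
finger_gap: 15.2
grip_force: 78.2
```

Call:
apply_moves:
  rows:
    - [0, 0, 15, 0, 0, 0]
    - [0, 0, 10, 0, 0, 0]
    - [0, 0, 5, 0, 0, 0]
    - [0, 0, 2.5, 0, 0, 0]
    - [0, 0, 1, 0, 0, 0]

```text
time: 22.88
tool_pos: [492.1, 233.5, 148.0]
tcp_rot: [179.9, -0.0, 104.0]
ft_force: [-0.4, 0.4, -2.2]
finger_gap: 15.0
grip_force: 78.3
```

Call:
apply_moves:
  rows:
    - [0, 0, 0, 0, 0, 0]
    - [0, 0, 0, 0, 0, 0]
    - [0, 0, 0, 0, 0, 0]
    - [0, 0, 0, 0, 0, 0]
    - [0, 0, 0, 0, 0, 0]

```text
time: 23.5
tool_pos: [491.8, 233.3, 147.5]
tcp_rot: [-180.0, 0.0, 104.0]
ft_force: [0.3, -0.1, -1.3]
finger_gap: 15.0
grip_force: 78.2
```

Call:
apply_moves:
  rows:
    - [0, 0, 0.5, 0, 0, 0]
    - [0, 0, 0.5, 0, 0, 0]
    - [0, 0, 0.5, 0, 0, 0]
    - [0, 0, 0, 0, 0, 0]
    - [0, 0, 0, 0, 0, 0]

```text
time: 24.12
tool_pos: [491.9, 233.4, 147.3]
tcp_rot: [180.0, 0.0, 104.0]
ft_force: [-4.1, -1.7, 9.3]
finger_gap: 15.1
grip_force: 79.7
```

Call:
apply_moves:
  rows:
    - [0, 0, 0, 0, 0, 0]
    - [0, 0, 0, 0, 0, 0]
    - [0, 0, 0, 0, 0, 0]
    - [0, 0, 0, 0, 0, 0]
    - [0, 0, 0, 0, 0, 0]
  fingers: 60

```text
time: 24.75
tool_pos: [491.8, 233.3, 145.9]
tcp_rot: [-180.0, -0.0, 104.0]
ft_force: [-0.0, -0.3, -0.1]
finger_gap: 60.5
grip_force: 0.0
```

Call:
apply_moves:
  rows:
    - [0, 0, -5, 0, 0, 0]
    - [0, 0, -15, 0, 0, 0]
    - [0, 0, -25, 0, 0, 0]
    - [0, 0, -25, 0, 0, 0]
    - [0, 0, -25, 0, 0, 0]

```text
time: 25.38
tool_pos: [492.0, 233.4, 243.3]
tcp_rot: [179.9, -0.0, 104.0]
ft_force: [0.0, 0.2, -0.4]
finger_gap: 60.0
grip_force: 0.0
```

Call:
apply_moves:
  rows:
    - [0, 0, -25, 0, 0, 0]
    - [0, 0, -20, 0, 0, 0]
    - [0, 0, -10, 0, 0, 0]
    - [0, 0, 0, 0, 0, 0]
    - [0, 0, 0, 0, 0, 0]

```text
time: 26.0
tool_pos: [491.3, 233.2, 294.8]
tcp_rot: [-179.9, 0.0, 104.0]
ft_force: [-0.1, 0.1, -0.5]
finger_gap: 60.1
grip_force: 0.0
```

```bash
python3 - <<'E'
from h import *
s=sense();print(s["tool_pos"],s["ft_force"],s["finger_gap"],s["time"])
f,d=eyes.snapshot("side")
W=np.full(d.shape+(3,),np.nan); W[d>0]=world("side",d,np.ones(d.shape,bool))
X,Y,Z=W[...,0],W[...,1],W[...,2]
h=cv2.cvtColor(f,cv2.COLOR_RGB2HSV).astype(int)
near=(abs(X-492)<45)&(abs(Y-235)<45)
y=near&(h[...,0]>20)&(h[...,0]<35)&(h[...,1]>120); print("handle",W[y].shape,np.percentile(W[y],[3,50,97],axis=0).round())
m=near&(Z>118)&(Z<140); print("disc",cv2.minAreaRect(W[m][:,:2].astype(np.float32)),np.percentile(Z[m],[5,50,95]).round())
cv2.imwrite("pics/s6.png",f[200:440,200:440,::-1].repeat(2,0).repeat(2,1))
E
```

```text
[491.347951   233.1811085  294.81650749] [-0.11467497  0.06103483 -0.50339227] 60.12555907688864 26.0
handle (223, 3) [[483. 233. 137.]
 [491. 241. 171.]
 [500. 243. 196.]]
disc ((491.11749267578125, 235.14385986328125), (64.18757629394531, 63.20611572265625), 3.1501777172088623) [124. 132. 134.]
```

View pics/s6.png

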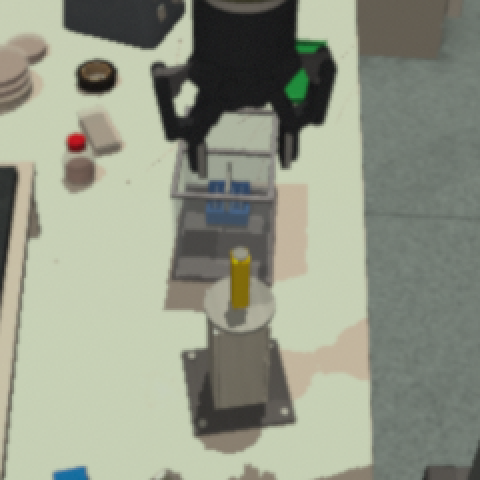

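The picker hangs in its stand at (240,290), the blue rack is still in its well at (228,200), and the orange well is empty. Handing in.

```bash
python3 -c "
from h import *
print(job.hand_in())"
```

```text
the job is handed in; nothing more can be done
None
```

I handed the job in at about 26 s: the orange rack stands on its base in the larger green tray, the picker hangs back in its stand, and the blue rack was left alone; the hand-in returned no verdict.

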